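# Bolt a spring cartridge into the pull jig and hold it drawn out to the mark

### The job

Test the spring cartridge in the pull jig: first slide the jig's barrel bolt fully home into its keeper, so that the cartridge cannot come out. Then take the black handle, pull the spring-loaded rod out until the pointer on the rod is level with the pointer clamped on the scale bar, and keep it there: finish while still gripping the handle at the mark, with the bolt still home, and leave the parts lying about undisturbed.

Things in the scene. Friction and masses are not known exactly. Their poses are not given: they have to be found in the camera images.
- jig: pull jig fixed to the worktop: bright steel plate 330 x 200 x 12 mm carrying a spring cartridge (steel tube, 36 mm dia, axis 45 mm up, x = 26 to 132 mm), a barrel bolt across it and a scale bar. Origin at worktop level under the tube's line; plate x -170..160, y -90..110 mm. Rod pulls out along -x; bolt side +y, scale side -y. All of it is under 73 mm high but bolt knob (112) and handle (103)
- bolt_knob (a point): grip point on the bolt's upright steel knob: a bare post 14 to 16 mm in diameter, z = 67 to 112 mm above the worktop; point on its axis at z = 96 mm. Straps and pillar round its foot reach 72 mm: keep fingertips above that. It slides along the jig's -y to a solid stop. Axes as the jig's
- bolt (a joint): slide of the bolt in m: 0 = drawn fully back, 0.046 = fully home in the keeper; it starts at 0 to 0.006, moves along the jig's -y as it grows, stays where it is left, and takes about 2 N to move
- cartridge (a joint): how far the cartridge has slid out of its seat in m, along the jig's -x: 0 = seated against the back stop, at most 0.012. Unbolted, a pull of about 1 N moves it and its lug then bars the bolt; bolted it can creep 2 to 3 mm until its lug rests on the bolt
- rod (a joint): how far the rod is pulled out of the cartridge in m, along the jig's -x, 0 to 0.085. A spring draws it back: 3 N at 0, rising by 1.5 N per 10 mm (about 12 N at 60 mm)
- handle (a point): grip point, z = 88 mm, on the black pull handle at the rod's end: an upright paddle 14 mm thick along the jig's x, 44 mm wide along y, z = 41 to 103 mm above the worktop. With the rod in it stands at the jig's x = -70 mm, y = 0, with 50 mm or more free before and behind it above z = 55 mm. Axes as the jig's
- index_tip (a point): tip of the dark steel pointer fixed to the rod's handle, 59 mm from the handle toward the jig's -y and 36 mm above the worktop; it moves along the jig's -x with the handle. Axes as the jig's
- mark_tip (a point): tip of the dark steel pointer on the rider clamped (fixed) on the scale bar, facing the rod's pointer, 2 mm from its path; 28 to 62 mm from where the rod's pointer starts, measured along the jig's -x. Axes as the jig's
- coupler: bystander: steel air coupler 29 x 83 x 28 mm lying beside the scale bar
- short_bushing: bystander: short turned steel bushing, 40 mm across, 26 mm high
- seal: bystander: black rubber shaft seal, 58 mm across, 9 mm thick, lying on the jig's base plate beside the handle's path
- spool: bystander: white tape spool 52 mm across, 16 mm high

How it is judged:
On the way, in this order (a step that is already met when the one before it is completed fails the run):
1. the bolt is fully home in its keeper, the cartridge seated (value of joint bolt above 0.042 m and value of joint cartridge below 0.006 m), for 0.2 s.
2. the rod is held at the mark (x of index_tip in the frame of mark_tip between -0.004 and 0.004 m and contact force between rod and the fingers above 1 N), for 0.3 s.
At the end, for the whole second after the job is handed in: The fingers still hold the handle (more than 1 N of contact) and the rod stands still with its pointer within 4 mm, along the pull direction, of the pointer on the scale bar; the bolt is home to within 4 mm and the cartridge seated to within 6 mm (all of step 1 and all of step 2 and velocity of joint rod between -0.01 and 0.01 m/s); the arm keeps its last pose, push and grip.
It fails at once if a bystander is moved by more than 3 cm (distance of any of coupler, short_bushing, seal, spool from where it was at the start of the episode above 0.03 m).
It also fails if it takes over 45 s, if anything falls off the work surface, if the arm or the gripper's body presses on something with over 40 N, if the wrist force passes 120 N, or if a joint passes its speed limit or range.

### The arm

A 6-joint arm with a two-finger parallel gripper is mounted at the origin on a cart in front of the work surface, level with it; the furniture and walls round the work are solid. World frame = base frame: x ahead of the robot, y to its left, z up, the work surface at z = 0. Lengths are in m, angles in rad, forces in N, time in s.
With the tool pointing down it reaches from about 0.225 to 0.875 m from the base axis. Payload 3.4 kg.
Tool frame: the origin (TCP) lies at the very end of the fingers, on their centre line; the grasp point (between the pads) lies 19 mm behind it; z points along the fingers, y is the direction in which the jaws open and shut (so a half turn about z gives the same grasp; the last joint's range is limited). The gripper opens to 85 mm and grips with 20 to 120 N. Pads are 22 mm wide; open, the fingers measure 114 mm over their backs; the gripper's body (76 mm by 85 mm) begins 54 mm behind the grasp point. The pads swing forward as they close: fully open they stand 13 mm farther back than shut.
Start: joints at [1.039, 0.276, 1.505, -0, 1.361, -0.121], TCP at [0.23, 0.527, 0.231] pointing down, gripper open.
Joint ranges: [-2.89, 2.89], [-0.75, 2.08], [0.22, 2.7], [-1.18, 4.32], [0.11, 2.71], [-2.7, 2.7]. Speed limits (rad/s): [2.57, 2.57, 3.14, 3.14, 3.14, 3.14].

### API

Orientations are given as a unit quaternion [w, x, y, z].
In Python, from rig import get_state, get_image, camera_model, sign_off gives the robot as it stands. The module is installed in compiled form; this text tells all that it offers.
- The arm moves only by the tool drive_tool, never from a script. Its argument "motion" is text: rows parted by semicolons, each of 7 numbers parted by spaces: the turn, a rotation vector about the tool's x, y, z in degrees, then the shift along the tool's x, y, z in m, then the opening in per cent of the stroke, from 0 (shut) to 100 (fully open). In form: wx wy wz tx ty tz hand; .... A call has 1 to 12 rows; each row shifts and turns the pose as measured when the row begins, along the tool's axes as they then stand; what a row does not reach is not made up. A row lasts 1/8 s, in which the tool goes at most 62.5 mm and 10.7 degrees, less where a joint would pass 70% of its speed; a pose out of reach is approached as far as the arm can. A call is refused whole if a number of a shift passes 0.0625 or a number of a turn 10.7, either way. A call with a gripper value outside its range is refused whole. The fingers move at their own pace and stop on an object; "newtons" is the grip in N (left out, the last holds). Time passes only in rows, so rows that do not move let the fingers close. It gives the time, the measured TCP pose, the force and the opening at its end, in the units of the state.
- get_state(): the state, without advancing time (a new reading comes with each control period).
- get_image(name): name is "side" or "top"; returns (picture, depth): 384x512x3 uint8, red, green, blue; 384x512 float32, m along the optical axis (not along the pixel's ray), 0 where there is no reading.
- camera_model(name): a dict with "camera_matrix" (3x3 intrinsics, pixels), "cam_to_world" (4x4, takes a point from camera to world coordinates). Camera axes: x right, y up, looking along -z (the intrinsics and any distortion apply to the point x, -y, -z); pixel columns grow to the right and rows downward; lengths in m; the calibration is good to about 2 mm. A picture is of the moment at which its call begins. camera_model takes no time and is no camera call.
- sign_off(): hands the job in, once; it reports no verdict.
The state is a dict: "clock": time; "qpos": joint angles; "qd": joint speeds; "effort": joint torques, N m; "position": TCP position; "ee_rot": TCP orientation; "contact_force": force on the tool from outside, world axes, zero at the start; "moment": the same for the moment, N m; "width": finger opening in m.
Only numpy, scipy, OpenCV 4.12 (cv2) and the standard library are available. Lean on these libraries where they do the work, as an engineer would, in place of code of your own. Each camera call takes 0.05 s, during which the arm holds its last target.

## Working session

There is one attempt and no reset: what is moved stays moved. The work goes in short steps, Python scripts to look and compute and a tool call to move; the robot and the scene stay as the last step left them, time stands still between calls to the robot, and variables do not carry over. Pictures are saved under pics/ and viewed, and the job is handed in when it is done.

Besides the shell and the picture viewer there is one more tool, called after ">>>" as name(argument=value, ...), one argument or row to a line, values as JSON. drive_tool: Moves the arm, as the interface text tells. Its arguments: {"type":"object","properties":{"motion":{"type":"string"},"newtons":{"type":"number"}},"required":["motion"]}

```bash
mkdir -p pics; cat > h.py <<'E'
import numpy as np, cv2
from rig import *
def snap(n,tag):
    im,d=get_image(n); cv2.imwrite(f'pics/{tag}.png',im[:,:,::-1]); np.savez(f'pics/{tag}.npz',im=im,d=d); return im,d
def ray(n,u,v):
    m=camera_model(n);K=m['camera_matrix'];T=np.array(m['cam_to_world'])
    p=np.linalg.inv(K)@[u,v,1]; d=T[:3,:3]@np.array([p[0],-p[1],-p[2]]); return T[:3,3],d
def plane(n,u,v,z):
    o,d=ray(n,u,v); return o+d*(z-o[2])/d[2]
def proj(n,P):
    m=camera_model(n);K=m['camera_matrix'];T=np.array(m['cam_to_world'])
    c=T[:3,:3].T@(np.array(P)-T[:3,3]); q=np.array(K)@[c[0],-c[1],-c[2]]; return q[:2]/q[2]
def cloud(n,d):
    m=camera_model(n);K=np.array(m['camera_matrix']);T=np.array(m['cam_to_world'])
    v,u=np.mgrid[:384,:512]; p=np.stack([u,v,np.ones_like(u)],-1)@np.linalg.inv(K).T
    p=p*d[...,None]; p=p*[1,-1,-1]; return p@T[:3,:3].T+T[:3,3]
E
python3 - <<'E'
from h import *
for n in('top','side'):
    snap(n,n+'0'); m=camera_model(n); print({k:np.round(v,4).tolist() for k,v in m.items() if k in('camera_matrix','cam_to_world')}, m.keys())
    im=cv2.imread(f'pics/{n}0.png'); cv2.imwrite(f'pics/{n}0b.png',cv2.resize(im,(768,576),interpolation=cv2.INTER_CUBIC))
print(get_state())
E
```

```text
{'camera_matrix': [[376.0389, 0.0, 252.6489], [0.0, 376.0389, 189.3695], [0.0, 0.0, 1.0]], 'cam_to_world': [[-0.0149, 0.9925, -0.1217, 0.4487], [-0.9995, -0.0183, -0.0264, -0.0385], [-0.0284, 0.1212, 0.9922, 0.9225], [0.0, 0.0, 0.0, 1.0]]} dict_keys(['camera_matrix', 'cam_to_world'])
{'camera_matrix': [[411.1002, 0.0, 262.3484], [0.0, 411.1002, 194.4223], [0.0, 0.0, 1.0]], 'cam_to_world': [[-0.9963, -0.0604, 0.0607, 0.5822], [0.085, -0.6098, 0.788, 0.6242], [-0.0106, 0.7903, 0.6127, 0.5893], [0.0, 0.0, 0.0, 1.0]]} dict_keys(['camera_matrix', 'cam_to_world'])
{'clock': 0.1, 'qpos': array([ 1.03900597e+00,  2.76557117e-01,  1.50604301e+00, -1.60686906e-05,
        1.36069033e+00, -1.20967069e-01]), 'qd': array([ 0.000314  , -0.00333351, -0.00181855,  0.00022732,  0.00101391,
       -0.00083687]), 'effort': array([ 2.12017826e-04, -4.17698407e+01, -2.46405745e+01, -4.70070227e-04,
        5.79721673e-03,  1.28754147e-05]), 'position': array([0.22938028, 0.5267388 , 0.23049721]), 'ee_rot': array([-2.64728872e-04,  2.03968446e-01,  9.78977095e-01, -8.06605885e-04]), 'contact_force': array([ 0.19129414, -0.40943204,  1.17582719]), 'moment': array([ 0.0001944 ,  0.00684518, -0.00830157]), 'width': 0.08538468001617606}
```

View pics/top0b.png

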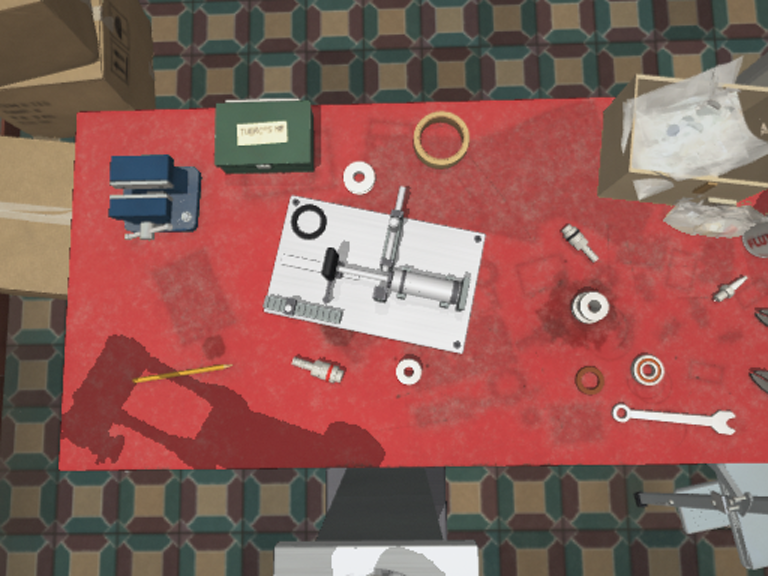

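View pics/side0b.png

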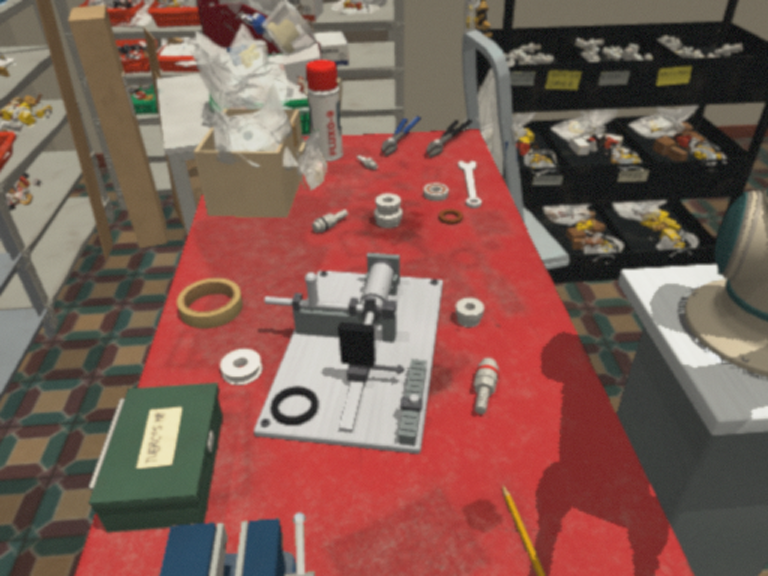

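```bash
python3 - <<'E'
from h import *
from scipy.spatial import transform
a=np.load('pics/top0.npz');im=a['im'];d=a['d']
hsv=cv2.cvtColor(im,cv2.COLOR_RGB2HSV)
P=cloud('top',d)
cv2.imwrite('pics/topc.png',cv2.resize(im[120:245,165:330,::-1],None,fx=4.8,fy=4.8,interpolation=cv2.INTER_CUBIC))
b=np.load('pics/side0.npz')['im']
cv2.imwrite('pics/sidec.png',cv2.resize(b[165:305,165:305,::-1],None,fx=4.2,fy=4.2,interpolation=cv2.INTER_CUBIC))
red=((hsv[...,1]>110)).astype(np.uint8)
m=(1-red); m[:125]=0;m[240:]=0;m[:,:172]=0;m[:,330:]=0
n,l,s,c=cv2.connectedComponentsWithStats(m)
i=1+np.argmax(s[1:,4]);print(s[i])
cs,_=cv2.findContours((l==i).astype(np.uint8),cv2.RETR_EXTERNAL,cv2.CHAIN_APPROX_NONE)
h=cv2.convexHull(max(cs,key=len)); print(cv2.approxPolyDP(h,4,True).reshape(-1,2))
# depth-based: points z levels
for zlo,zhi in((.095,.125),):
    q=(P[...,2]>zlo)&(P[...,2]<zhi)&(m>0); print(P[q].mean(0),q.sum(), P[q].min(0),P[q].max(0))
print('worktop z',np.median(P[200:220,300:350,2]) , np.median(P[260:280,250:300,2]))
E
```

```text
[  175   125   149   111 11122]
[[323 156]
 [308 235]
 [176 207]
 [194 130]
 [270 125]]
[0.59812379 0.03352613 0.10466164] 171 [ 0.56280574 -0.04552622  0.09504472] [0.64652195 0.06892763 0.11487824]
worktop z 0.0016802230664860751 0.0008962144064867394
```

View pics/topc.png

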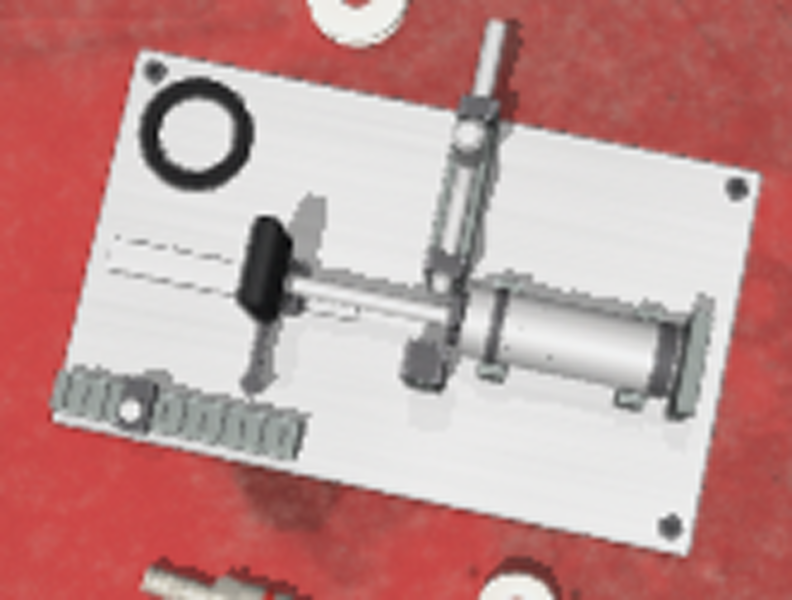

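View pics/sidec.png

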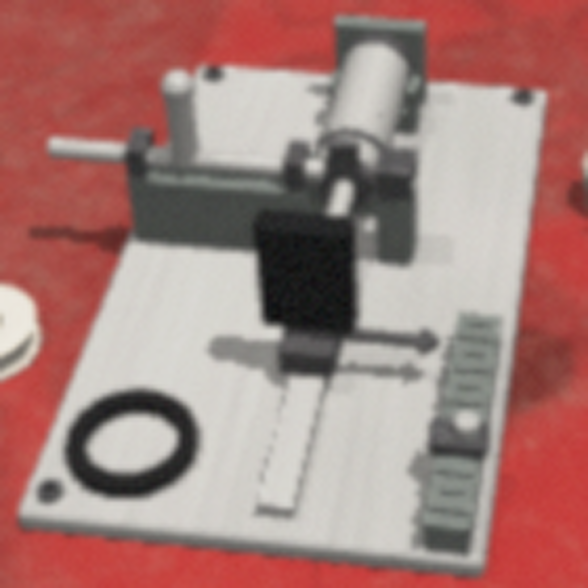

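```bash
python3 - <<'E'
from h import *
c=np.array([[139,52],[760,175],[688,553],[55,420]])/4.8+[165,120]-0.4
W=np.array([plane('top',u,v,.012)[:2] for u,v in c])
L=np.array([[-170,110],[160,110],[160,-90],[-170,-90]])/1000
lc,wc=L.mean(0),W.mean(0)
U,S,V=np.linalg.svd((L-lc).T@(W-wc)); R=V.T@np.diag([1,np.linalg.det(V.T@U.T)])@U.T
t=wc-R@lc; print('yaw',np.degrees(np.arctan2(R[1,0],R[0,0])),'t',t)
print('res',np.round((L@R.T+t-W)*1000,1).tolist())
np.savez('jig.npz',R=R,t=t)
# Side check of corners
for l in L:
    w=np.r_[R@l+t,.012]; print('side px',(proj('side',w)-165)*4.2)
def w2j(p): return R.T@(p[:2]-t)
k=np.array([468,132])/4.8+[165,120]-.4
print('knob top',plane('top',*k,.112),w2j(plane('top',*k,.112)))
ks=np.array([177,80])/4.2+165-.4
print('knob side',plane('side',*ks,.112),w2j(plane('side',*ks,.112)))
hh=np.array([265,268])/4.8+[165,120]-.4
print('handle',w2j(plane('top',*hh,.103)), R@[-.07,0]+t)
im=np.load('pics/side0.npz')['im']
for n,s,nn in (('top0',(slice(185,215),slice(172,235)),'tz'),('side0',(slice(235,300),slice(225,290)),'sz')):
    im=np.load(f'pics/{n}.npz')['im'][s][:,:,::-1]
    cv2.imwrite(f'pics/{nn}.png',cv2.resize(im,None,fx=9,fy=9,interpolation=cv2.INTER_CUBIC))
for x in(-98,-110,-120,-132):
  for n in('top','side'): print(x,n,proj(n,np.r_[R@[(x)/1000,-.061]+t,.036]))
E
```

```text
yaw -102.66536537092502 t [ 0.56897965 -0.00977823]
res [[2.2, 0.7], [1.7, -2.0], [-2.2, -1.1], [-1.7, 2.5]]
side px [ 16.732463  509.4293077]
side px [196.6720646   59.55733173]
side px [544.76779078  84.69872143]
side px [485.46219024 558.07324832]
knob top [ 0.64138197 -0.03910487  0.112     ] [0.01273836 0.07707062]
knob side [ 0.64078482 -0.03480646  0.112     ] [0.00867547 0.07554555]
handle [-0.0664741  -0.00205634] [0.58432761 0.05851847]
-98 top [204.8068186  201.28777454]
-98 side [269.04523143 256.41315952]
-110 top [199.90088787 200.27078164]
-110 side [268.23352031 261.21250226]
-120 top [195.81788327 199.42438023]
-120 side [267.54133561 265.30513022]
-132 top [190.92459036 198.41000714]
-132 side [266.69111381 270.33217211]
```

```bash
ls pics
```

```text
side0.npz
side0.png
side0b.png
sidec.png
sz.png
top0.npz
top0.png
top0b.png
topc.png
tz.png
```

View pics/tz.png

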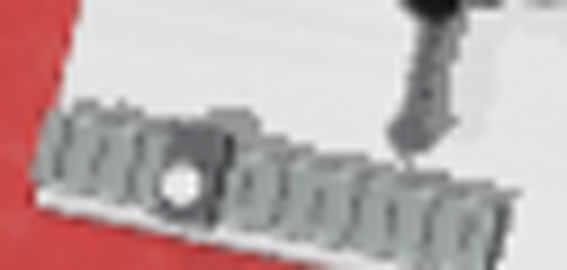

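View pics/sz.png

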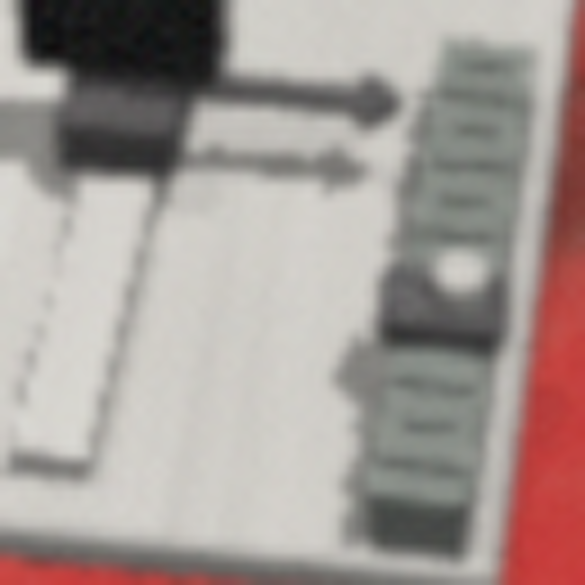

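```bash
python3 - <<'E'
from h import *
j=np.load('jig.npz');R,t=j['R'],j['t']
def tri(a,b):
    o1,d1=ray('top',*a);o2,d2=ray('side',*b);d1/=np.linalg.norm(d1);d2/=np.linalg.norm(d2)
    s=np.linalg.lstsq(np.c_[d1,-d2],o2-o1,rcond=None)[0]
    p,q=o1+s[0]*d1,o2+s[1]*d2; m=(p+q)/2; return np.round(np.r_[R.T@(m[:2]-t),m[2]]*1000,1),np.round(np.linalg.norm(p-q)*1000,1)
T=lambda x,y:np.array([x,y])/9+[172,185]-.44
S=lambda x,y:np.array([x,y])/9+[225,235]-.44
print('screw',tri(T(181,185),S(460,270)))
print('index',tri(T(408,152),S(402,102)))
print('rider top far-left corner', tri(T(238,133),S(388,262)))
for n,f,p,z in(('t',T,(408,152),.036),('s',S,(402,102),.036),('t',T,(230,150),.036),('s',S,(385,300),.03)):
    q=plane('top' if n=='t' else 'side',*f(*p),z); print(n,p,np.round((R.T@(q[:2]-t))*1000,1))
for n,s,nn in (('top0',(slice(188,212),slice(180,226)),'tz2'),('side0',(slice(240,280),slice(255,290)),'sz2')):
    im=np.load(f'pics/{n}.npz')['im'][s][:,:,::-1].astype(float)
    im=np.clip((im-40)*1.6,0,255).astype(np.uint8)
    cv2.imwrite(f'pics/{nn}.png',cv2.resize(im,None,fx=14,fy=14,interpolation=cv2.INTER_NEAREST))
E
```

```text
screw (array([-124.8,  -76.4,   45.2]), np.float64(0.5))
index (array([-69.8, -56.7,  34.8]), np.float64(2.4))
rider top far-left corner (array([-115.1,  -60.1,   34.9]), np.float64(0.9))
t (408, 152) [-69.7 -55.6]
s (402, 102) [-71. -58.]
t (230, 150) [-116.   -64.6]
s (385, 300) [-120.8  -60.7]
```

View pics/tz2.png

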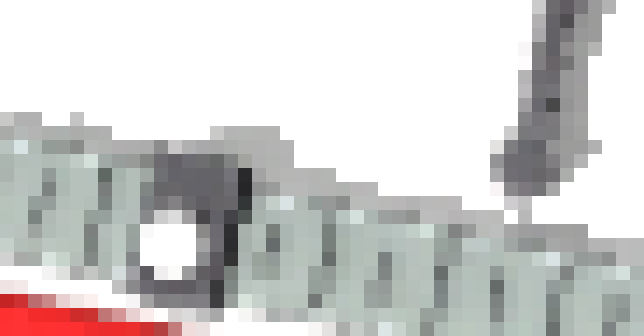

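View pics/sz2.png

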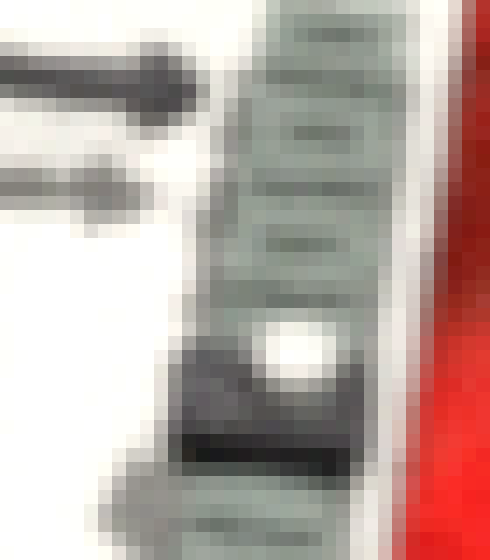

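```bash
cat >> h.py <<'E'
from scipy.spatial.transform import Rotation as Rot
j=np.load('jig.npz');R,t=j['R'],j['t']
def J(x,y): return R@np.array([x,y])/1000+t
def st():
    s=get_state(); q=s['ee_rot']; M=Rot.from_quat([q[1],q[2],q[3],q[0]]).as_matrix(); return s,M
def goto(x,y,z,yoff=0):
    "jig mm -> tool shift and turn"
    s,M=st(); p=np.r_[J(x,y),z/1000]
    G=np.c_[np.r_[-R[:,1],0],np.r_[-R[:,0],0],[0,0,-1]]
    print('t',s['clock'],'jig',np.round(np.r_[R.T@(s['position'][:2]-t),s['position'][2]]*1000,1),'w',round(s['width'],4),'F jig',np.round(np.r_[R.T@s['contact_force'][:2],s['contact_force'][2]],2))
    print('turn deg',np.round(Rot.from_matrix(M.T@G).as_rotvec(degrees=True),2),'shift now',np.round(M.T@(p-s['position']),4),'shift in aligned axes',np.round(G.T@(p-s['position']),4))
E
python3 -c "
from h import *
goto(10.7,76.3,200)
S=lambda x,y:np.array([x,y])/14+[255,240]-.46
T=lambda x,y:np.array([x,y])/14+[180,188]-.46
for z in (.034,.037,.04):
  for n,f,p in(('side',S,(190,350)),('side',S,(185,435)),('top',T,(238,168)),('top',T,(160,150))):
    q=plane(n,*f(*p),z); print(z,n,p,np.round((R.T@(q[:2]-t))*1000,1))
"
```

```text
t 0.1 jig [-449.  -449.   230.5] w 0.0854 F jig [0.36 0.28 1.18]
turn deg [ -0.1   -0.02 -10.87] shift now [-0.6026 -0.3523  0.031 ] shift in aligned axes [-0.5253 -0.4597  0.0305]
0.034 side (190, 350) [-116.2  -61.6]
0.034 side (185, 435) [-130.6  -62.7]
0.034 top (238, 168) [-118.6  -60.8]
0.034 top (160, 150) [-132.4  -60.5]
0.037 side (190, 350) [-119.   -61.9]
0.037 side (185, 435) [-133.3  -63.1]
0.037 top (238, 168) [-118.1  -61. ]
0.037 top (160, 150) [-131.8  -60.7]
0.04 side (190, 350) [-121.7  -62.3]
0.04 side (185, 435) [-135.9  -63.4]
0.04 top (238, 168) [-117.5  -61.1]
0.04 top (160, 150) [-131.1  -60.8]
```

>>> drive_tool(
  motion="0 0 -10.7 0 0 0 100; 0 0 0 -.03 -.026 0 100; 0 0 0 -.0525 -.046 .002 100; 0 0 0 -.0525 -.046 .002 100; 0 0 0 -.0525 -.046 .002 100; 0 0 0 -.0525 -.046 .002 100; 0 0 0 -.0525 -.046 .002 100; 0 0 0 -.0525 -.046 .002 100; 0 0 0 -.0525 -.046 .002 100; 0 0 0 -.0525 -.046 .002 100; 0 0 0 0 0 0 100",
  newtons=40,
)

```text
clock: 1.48
position: [0.5531, 0.0873, 0.2118]
ee_rot: [-0.002, 0.107, 0.994, -0.002]
contact_force: [-0.8, 2.2, -0.2]
width: 0.0856
```

```bash
python3 -c "
from h import *
goto(10.7,76.3,130)"
```

```text
t 1.475 jig [-91.2 -36.8 211.8] w 0.0856 F jig [-1.98 -1.24 -0.23]
turn deg [-0.23 -0.18  0.39] shift now [-0.1126 -0.1024  0.0818] shift in aligned axes [-0.1131 -0.1019  0.0818]
```

>>> drive_tool(
  motion="0 0 0.4 -.04 -.036 .02 100; 0 0 0 -.04 -.036 .02 100; 0 0 0 -.033 -.03 .02 100; 0 0 0 0 0 0 100; 0 0 0 0 0 0 100",
)

```text
clock: 2.1
position: [0.6407, -0.0355, 0.1486]
ee_rot: [-0.004, 0.109, 0.994, 0.0]
contact_force: [-0.4, -0.2, 0.2]
width: 0.0853
```

```bash
python3 -c "
from h import *
goto(10.7,76.3,80)
for n in('side','top'):
    im,d=snap(n,n+'1')
    cv2.imwrite(f'pics/{n}1b.png',cv2.resize(im[100:300,150:360,::-1],None,fx=2.9,fy=2.9,interpolation=cv2.INTER_CUBIC))
"
```

```text
t 2.1 jig [  9.4  75.6 148.6] w 0.0853 F jig [ 0.27 -0.39  0.17]
turn deg [ 0.   -0.49  0.1 ] shift now [-0.0012 -0.0013  0.0686] shift in aligned axes [-0.0007 -0.0013  0.0686]
```

View pics/side1b.png

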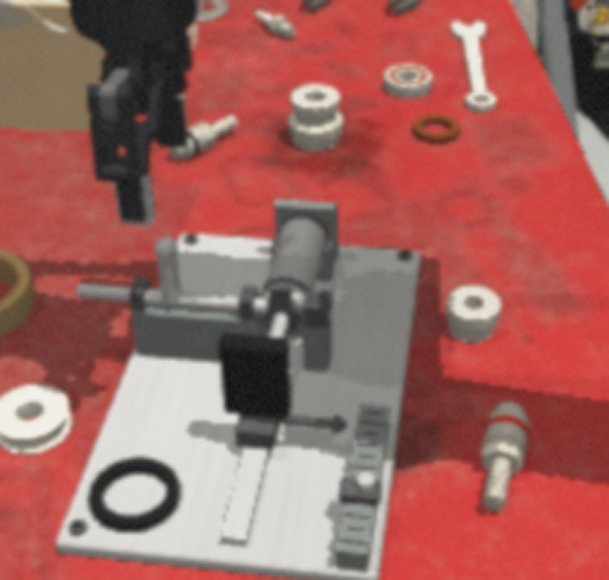

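View pics/top1b.png

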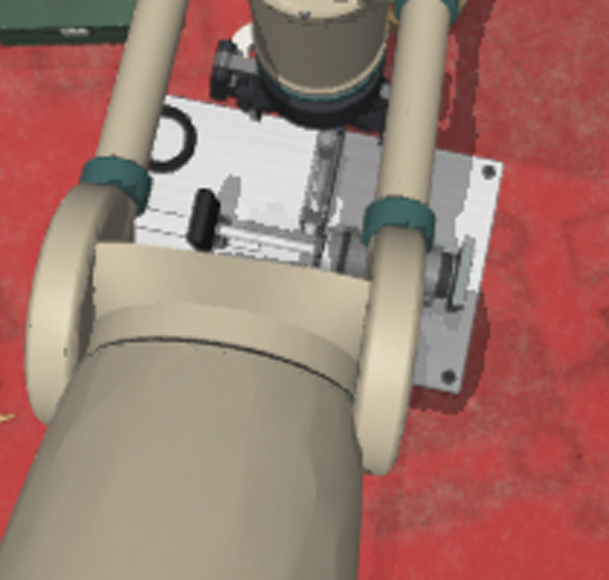

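```bash
python3 -c "
from h import *
for p in ([.6407,-.0355,.149],[.6407,-.0355,.162],list(J(9.4-42,75.6))+[.162],list(J(9.4+42,75.6))+[.162]):
    print([ (proj(n,p)-[150,100])*2.9 for n in('side','top')])
"
```

```text
[array([159.46045826, 196.70219142]), array([319.95866497, 125.74259846])]
[array([157.54632833, 180.17166202]), array([319.81040634, 121.32187821])]
[array([141.056644  , 216.88394231]), array([262.34316232, 110.00993275])]
[array([172.76384971, 146.38943   ]), array([377.67593108, 132.75392852])]
```

>>> drive_tool(
  motion="0 0 0 -.001 -.001 .03 100; 0 0 0 0 0 .03 100; 0 -0.5 0 0 0 .007 100; 0 0 0 0 0 0 100",
)

```text
clock: 2.7
position: [0.6412, -0.0313, 0.0858]
ee_rot: [0.004, 0.106, 0.994, 0.0]
contact_force: [-0.4, -0.4, 0.6]
width: 0.0854
```

```bash
python3 -c "
from h import *
goto(10.7,76.3,80)
for n in('side',):
    im,d=snap(n,n+'2')
    cv2.imwrite(f'pics/{n}2b.png',cv2.resize(im[120:260,150:300,::-1],None,fx=4,fy=4,interpolation=cv2.INTER_CUBIC))
"
```

```text
t 2.7 jig [ 5.2 75.2 85.8] w 0.0854 F jig [ 0.46 -0.31  0.64]
turn deg [0.06 0.49 0.49] shift now [-0.001  -0.0055  0.0058] shift in aligned axes [-0.0011 -0.0055  0.0058]
```

View pics/side2b.png

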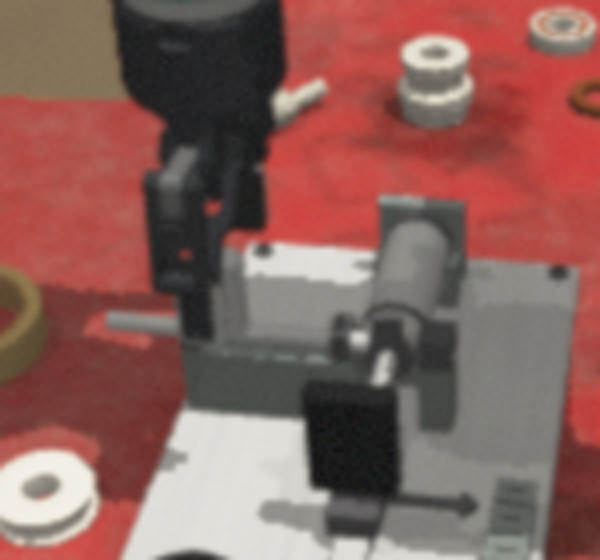

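```bash
python3 -c "
from h import *
for a in ((10.7,76.3,112),(10.7,76.3,80),(5.2-42,75.2,99),(5.2-42,75.2,120),(10.7,70,112)):
    print(a,(proj('side',np.r_[J(*a[:2]),a[2]/1000])-[150,120])*4)
"
```

```text
(10.7, 76.3, 112) [226.46937224 252.06449567]
(10.7, 76.3, 80) [232.41165427 303.27811422]
(-36.8, 75.2, 99) [207.11906047 333.03352006]
(-36.8, 75.2, 120) [202.58125325 298.07672497]
(10.7, 70, 112) [238.95717259 252.98133226]
```

>>> drive_tool(
  motion="0 0 0 .003 -.0045 .004 100; 0 0 0 0 -.001 .001 60; 0 0 0 0 0 0 30; 0 0 0 0 0 0 0; 0 0 0 0 0 0 0; 0 0 0 0 0 0 0; 0 0 0 0 0 0 0",
)

```text
clock: 3.62
position: [0.6387, -0.0382, 0.0842]
ee_rot: [0.007, 0.106, 0.994, -0.001]
contact_force: [-0.2, 0.6, 0.2]
width: 0.0133
```

```bash
python3 -c "
from h import *
goto(10.7,30,80)
for n in('side',):
    im,d=snap(n,n+'3')
    cv2.imwrite(f'pics/{n}3b.png',cv2.resize(im[120:260,150:300,::-1],None,fx=4,fy=4,interpolation=cv2.INTER_CUBIC))
"
```

```text
t 3.625 jig [12.5 74.3 84.2] w 0.0133 F jig [-0.54 -0.28  0.19]
turn deg [-0.06  0.84  0.51] shift now [0.0443 0.0022 0.0036] shift in aligned axes [0.0443 0.0018 0.0042]
```

View pics/side3b.png

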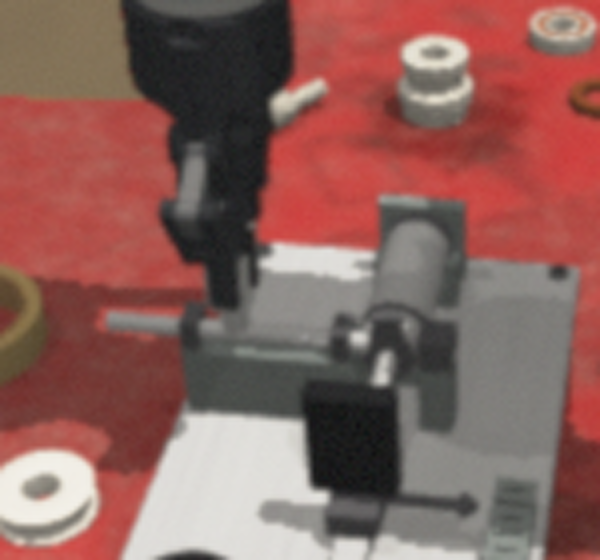

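>>> drive_tool(
  motion="0 0 0 .008 0 0 0; 0 0 0 .01 0 0 0; 0 0 0 .01 0 0 0; 0 0 0 .008 0 0 0; 0 0 0 0 0 0 0",
  newtons=60,
)

```text
clock: 4.3
position: [0.6027, -0.03, 0.0843]
ee_rot: [0.009, 0.106, 0.994, -0.001]
contact_force: [0.7, -0.6, 0.3]
width: 0.013
```

```bash
python3 -c "
from h import *
goto(10.7,30,84)
for n in('side',):
    im,d=snap(n,n+'4')
    cv2.imwrite(f'pics/{n}4b.png',cv2.resize(im[120:260,150:300,::-1],None,fx=4,fy=4,interpolation=cv2.INTER_CUBIC))
"
```

```text
t 4.3 jig [12.3 37.3 84.3] w 0.013 F jig [0.4  0.78 0.32]
turn deg [-0.02  1.09  0.52] shift now [0.0073 0.0017 0.0002] shift in aligned axes [0.0073 0.0016 0.0003]
```

View pics/side4b.png

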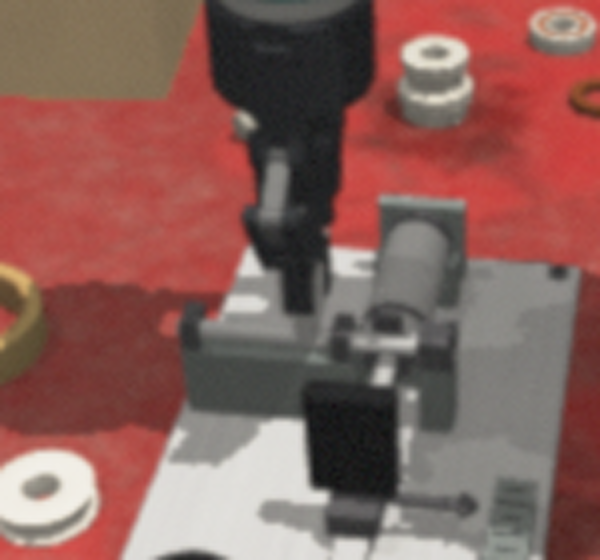

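>>> drive_tool(
  motion="0 0 0 .005 0 0 0; 0 0 0 .004 0 0 0; 0 0 0 .003 0 0 0",
)

```text
clock: 4.72
position: [0.5997, -0.0293, 0.0843]
ee_rot: [0.019, 0.106, 0.994, -0.002]
contact_force: [6.2, -2.2, -3.8]
width: 0.0125
```

```bash
python3 -c "
from h import *
goto(10.7,25,84)"
```

```text
t 4.725 jig [12.3 34.3 84.3] w 0.0125 F jig [ 0.82  6.54 -3.84]
turn deg [0.02 2.17 0.5 ] shift now [ 0.0093  0.0017 -0.    ] shift in aligned axes [0.0093 0.0016 0.0003]
```

>>> drive_tool(
  motion="0 0 0 .006 0 0 0; 0 0 0 .006 0 0 0; 0 0 0 .006 0 0 0",
)

```text
clock: 5.1
position: [0.6003, -0.0294, 0.0844]
ee_rot: [0.038, 0.106, 0.994, -0.003]
contact_force: [12.5, -3.3, -9.0]
width: 0.0126
```

```bash
python3 -c "
from h import *
goto(10.7,25,84)
for n in('side',):
    im,d=snap(n,n+'5')
    cv2.imwrite(f'pics/{n}5b.png',cv2.resize(im[160:250,190:290,::-1],None,fx=6,fy=6,interpolation=cv2.INTER_CUBIC))
"
```

```text
t 5.1 jig [12.3 34.8 84.4] w 0.0126 F jig [ 0.52 12.95 -9.02]
turn deg [0.1  4.33 0.45] shift now [ 0.0098  0.0017 -0.0004] shift in aligned axes [0.0098 0.0016 0.0004]
```

View pics/side5b.png

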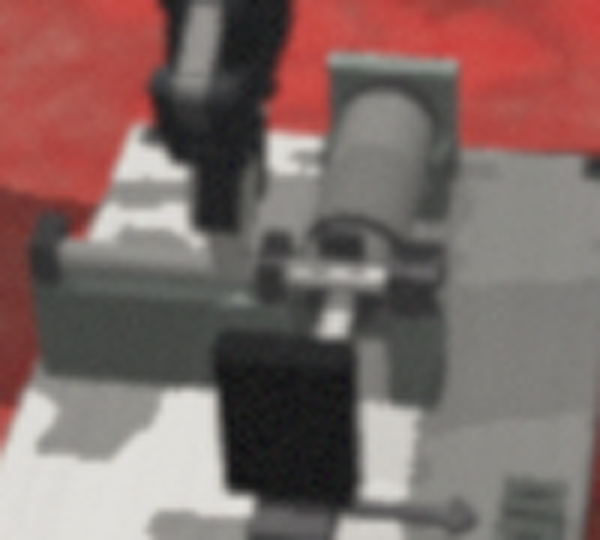

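>>> drive_tool(
  motion="0 0 0 0 0 0 30; 0 0 0 0 0 0 60; 0 4.3 0.4 0 0 0 60; 0 0 0 0 0 -.03 60; 0 0 0 0 0 -.04 60; 0 0 0 -.03 .02 -.03 60; 0 0 0 -.03 .03 -.03 60; 0 0 0 0 0 0 60",
)

```text
clock: 6.15
position: [0.6647, 0.0082, 0.2144]
ee_rot: [-0.009, 0.11, 0.994, 0.002]
contact_force: [-0.0, 0.4, -0.5]
width: 0.0509
```

```bash
python3 -c "
from h import *
goto(-70,0,130)
for n in('side','top'):
    im,d=snap(n,n+'6')
    cv2.imwrite(f'pics/{n}6b.png',cv2.resize(im[140:250,180:300,::-1],None,fx=5,fy=5,interpolation=cv2.INTER_CUBIC))
"
```

```text
t 6.15 jig [-38.5  89.4 214.4] w 0.0509 F jig [-0.4  -0.13 -0.52]
turn deg [ 0.09 -1.07 -0.  ] shift now [0.0878 0.0313 0.0861] shift in aligned axes [0.0894 0.0315 0.0844]
```

View pics/side6b.png

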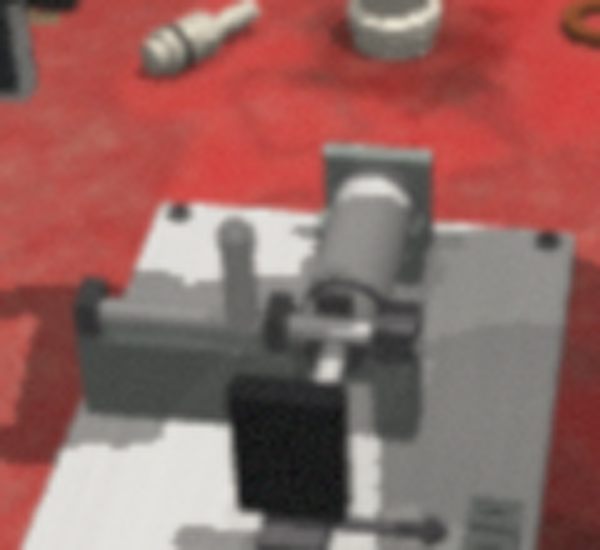

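View pics/top6b.png

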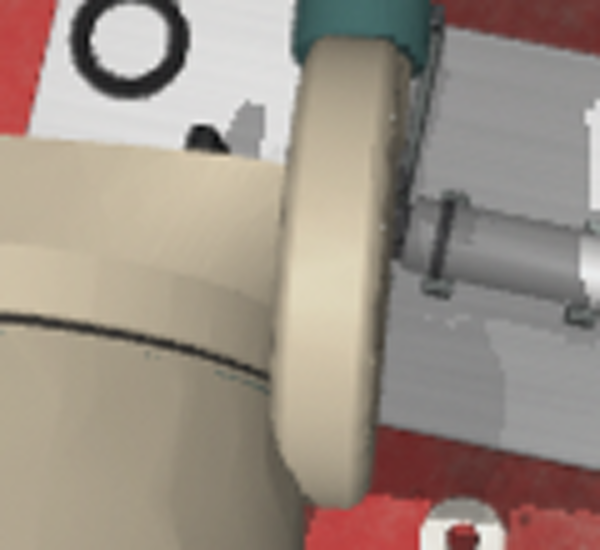

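```bash
python3 -c "
from h import *
q=plane('side',236/5+180-.4,228/5+140-.4,.112);print(R.T@(q[:2]-t)*1000)
def kn(tag,r0,r1,c0,c1):
    g=np.load(f'pics/{tag}.npz')['im'][r0:r1,c0:c1]; return cv2.resize(g[:,:,::-1],None,fx=12,fy=12,interpolation=cv2.INTER_CUBIC)
cv2.imwrite('pics/k.png',np.hstack([kn('side0',175,215,185,215),kn('side6',175,215,215,245)]))
"
```

```text
[ 8.42926791 35.29734939]
```

View pics/k.png

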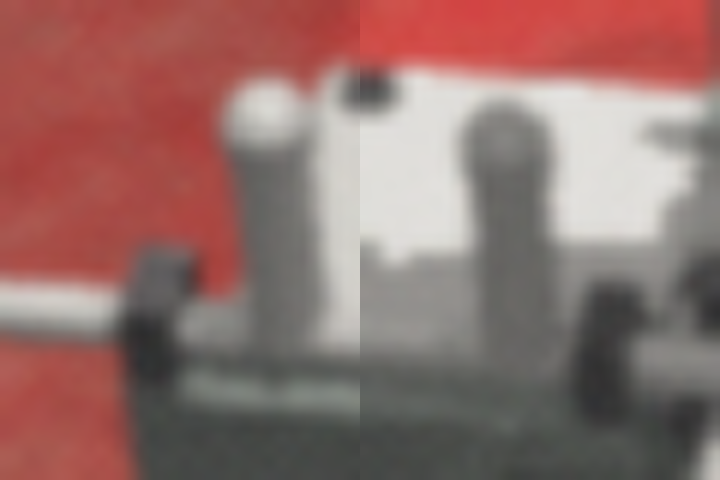

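>>> drive_tool(
  motion="0 -1 0 .02 -.05 .045 0; 0 0 0 0 0 .045 0; 0 0 0 0 0 .03 0; 0 0 0 0 0 .01 0; 0 0 0 0 0 0 0",
)

```text
clock: 6.88
position: [0.6212, -0.0345, 0.0801]
ee_rot: [-0.011, 0.112, 0.994, -0.0]
contact_force: [0.4, 0.3, 0.4]
width: -0.0
```

```bash
python3 -c "
from h import *
goto(12,54,82)"
```

```text
t 6.875 jig [12.6 56.3 80.1] w -0.0 F jig [-0.33  0.3   0.41]
turn deg [-0.18 -1.27 -0.18] shift now [ 0.0024  0.0006 -0.0019] shift in aligned axes [ 0.0023  0.0006 -0.0019]
```

>>> drive_tool(
  motion="0 -1 0 .004 0 0 0; 0 0 0 .006 0 0 0; 0 0 0 .008 0 0 0; 0 0 0 .01 0 0 0",
)

```text
clock: 7.38
position: [0.6186, -0.0344, 0.0869]
ee_rot: [0.028, 0.111, 0.993, -0.005]
contact_force: [19.0, -5.8, -13.2]
width: 0.0
```

```bash
python3 -c "
from h import *
goto(12,54,82)"
```

```text
t 7.375 jig [13.1 53.8 86.9] w 0.0 F jig [  1.54  19.78 -13.19]
turn deg [-0.19  3.22 -0.13] shift now [0.0001 0.0011 0.0049] shift in aligned axes [-0.0002  0.0011  0.0049]
```

>>> drive_tool(
  motion="0 3.2 0 -.008 0 0 0; 0 0 0 0 0 -.05 0; 0 0 0 0 .02 -.03 60; 0 0 0 .025 .03 0 60; 0 0 0 .025 .025 0 60; 0 0 0 .01 .008 0 60; 0 0 0 0 0 0 60",
)

```text
clock: 8.25
position: [0.5894, 0.0601, 0.1788]
ee_rot: [0.01, 0.111, 0.994, -0.002]
contact_force: [0.6, -0.3, 0.1]
width: 0.0513
```

```bash
python3 -c "
from h import *
goto(-70,0,72)
for n in('side',):
    im,d=snap(n,n+'7')
    cv2.imwrite(f'pics/{n}7b.png',cv2.resize(im[130:280,170:320,::-1],None,fx=4,fy=4,interpolation=cv2.INTER_CUBIC))
"
```

```text
t 8.25 jig [-72.7   4.6 178.8] w 0.0513 F jig [0.18 0.6  0.1 ]
turn deg [-0.07  1.19 -0.1 ] shift now [ 0.0068 -0.0026  0.1066] shift in aligned axes [ 0.0046 -0.0027  0.1068]
```

View pics/side7b.png

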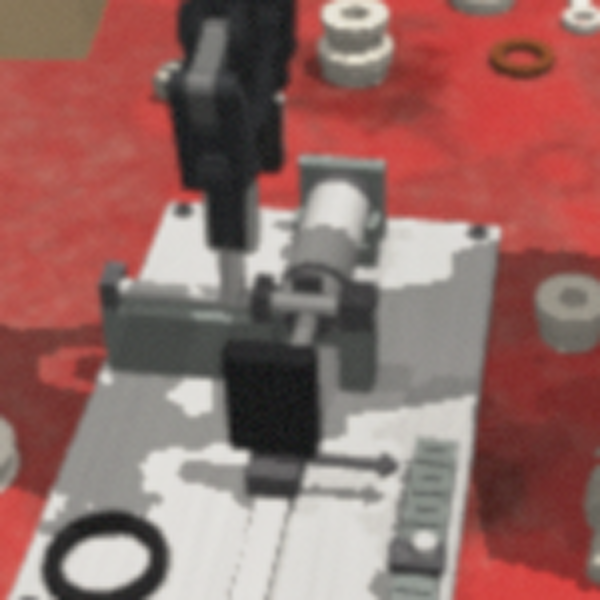

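>>> drive_tool(
  motion="0 1.2 0 .004 -.003 .03 60; 0 0 0 .002 0 .035 60; 0 0 0 0 0 .03 60; 0 0 0 0 0 .008 60; 0 0 0 0 0 0 60",
)

```text
clock: 8.93
position: [0.5899, 0.0519, 0.0745]
ee_rot: [0.004, 0.114, 0.994, -0.002]
contact_force: [-0.5, -0.2, 0.2]
width: 0.0514
```

```bash
python3 -c "
from h import *
goto(-70,0,72)"
```

```text
t 8.925 jig [-64.7   6.9  74.5] w 0.0514 F jig [ 0.25 -0.41  0.25]
turn deg [-0.14  0.44 -0.4 ] shift now [0.007  0.0052 0.0024] shift in aligned axes [0.0069 0.0053 0.0025]
```

>>> drive_tool(
  motion="0 .4 -.4 .007 .005 .002 60; 0 0 0 0 0 0 40; 0 0 0 0 0 0 0; 0 0 0 0 0 0 0; 0 0 0 0 0 0 0; 0 0 0 0 0 0 0",
  newtons=70,
)

```text
clock: 9.68
position: [0.5862, 0.0589, 0.0755]
ee_rot: [0.003, 0.11, 0.994, -0.001]
contact_force: [-0.1, 0.1, -0.6]
width: 0.0127
```

```bash
python3 -c "
from h import *
goto(-125,0,72)"
```

```text
t 9.675 jig [-70.8   1.8  75.5] w 0.0127 F jig [-0.12 -0.13 -0.61]
turn deg [-0.04  0.36 -0.01] shift now [0.0018 0.0542 0.0034] shift in aligned axes [0.0018 0.0542 0.0035]
```

>>> drive_tool(
  motion="0 0 0 0 .008 0 0; 0 0 0 0 .012 0 0; 0 0 0 0 .012 0 0; 0 0 0 0 .012 0 0; 0 0 0 0 .01 0 0; 0 0 0 0 .004 0 0; 0 0 0 0 .001 0 0",
)

```text
clock: 10.55
position: [0.5969, 0.1058, 0.0752]
ee_rot: [0.001, 0.109, 0.994, -0.013]
contact_force: [-3.0, -9.6, 0.8]
width: 0.0131
```

```bash
python3 -c "
from h import *
goto(-125,0,72)
for n,s in(('side',(slice(170,310),slice(200,320))),('top',(slice(180,220),slice(175,235)))):
    im,d=snap(n,n+'8')
    cv2.imwrite(f'pics/{n}8b.png',cv2.resize(im[s][:,:,::-1],None,fx=4 if n=='side' else 10,fy=4 if n=='side' else 10,interpolation=cv2.INTER_CUBIC))
"
```

```text
t 10.55 jig [-118.9    1.9   75.2] w 0.0131 F jig [10.05 -0.8   0.82]
turn deg [-1.45  0.23  0.12] shift now [0.0019 0.0062 0.0031] shift in aligned axes [0.0019 0.0061 0.0032]
```

View pics/side8b.png

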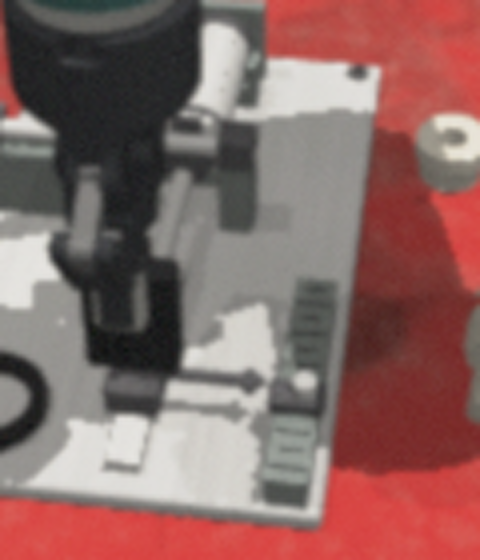

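View pics/top8b.png

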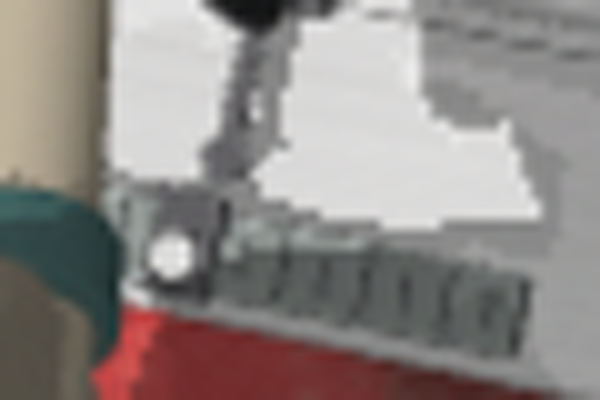

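```bash
cat > z.py <<'E'
from h import *
import sys
k=sys.argv[1]
a=np.load(f'pics/side{k}.npz')['im'][245:285,245:290,::-1]; b=np.load(f'pics/top{k}.npz')['im'][185:213,180:225,::-1]
f=lambda i:cv2.resize(np.clip((i.astype(float)-30)*1.5,0,255).astype(np.uint8),None,fx=12,fy=12,interpolation=cv2.INTER_NEAREST)
cv2.imwrite(f'pics/zs{k}.png',f(a));cv2.imwrite(f'pics/zt{k}.png',f(b))
E
python3 z.py 8
```

```text
(no output)
```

View pics/zs8.png

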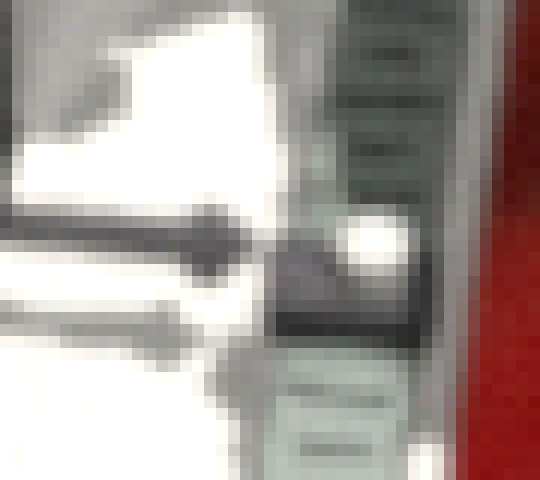

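View pics/zt8.png

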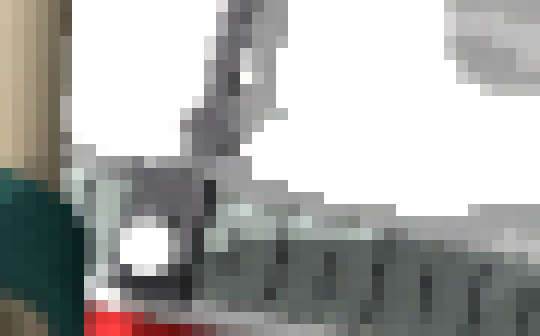

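>>> drive_tool(
  motion="0 0 0 0 .005 0 0; 0 0 0 0 .004 0 0; 0 0 0 0 .002 0 0",
)

```text
clock: 11.02
position: [0.5979, 0.1102, 0.0752]
ee_rot: [-0.001, 0.11, 0.994, -0.018]
contact_force: [-1.7, -9.4, 0.9]
width: 0.0126
```

```bash
python3 -c "
from h import *
goto(-125,0,72)
for n in('side','top'): snap(n,n+'9')
goto(-125,0,72)
"; python3 z.py 9
```

```text
t 11.025 jig [-123.4    1.9   75.2] w 0.0126 F jig [9.57 0.38 0.86]
turn deg [-2.05  0.14  0.03] shift now [0.0019 0.0017 0.0031] shift in aligned axes [0.0019 0.0016 0.0032]
t 11.125 jig [-123.4    1.9   75.2] w 0.0127 F jig [11.36 -0.39  1.08]
turn deg [-2.05  0.14  0.03] shift now [0.0019 0.0017 0.0031] shift in aligned axes [0.0019 0.0016 0.0032]
```

View pics/zs9.png

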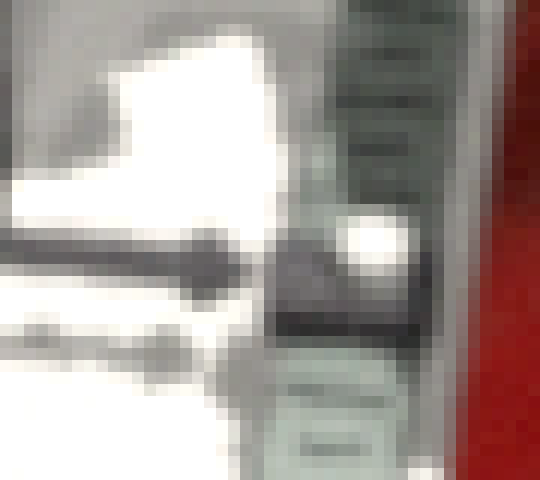

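View pics/zt9.png

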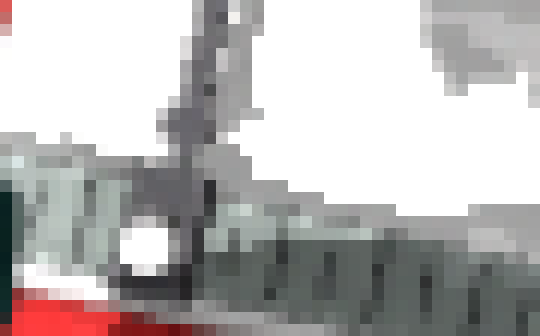

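>>> drive_tool(
  motion="0 0 0 0 .003 0 0; 0 0 0 0 .0025 0 0",
)

```text
clock: 11.38
position: [0.5982, 0.1115, 0.0752]
ee_rot: [-0.002, 0.111, 0.994, -0.021]
contact_force: [-2.2, -10.3, 0.6]
width: 0.013
```

```bash
python3 -c "
from h import *
goto(-125,0,72)
for n in('side','top'): snap(n,n+'10')
"; python3 z.py 10
```

```text
t 11.375 jig [-124.7    1.9   75.2] w 0.013 F jig [10.52  0.16  0.62]
turn deg [-2.42  0.08 -0.04] shift now [0.0019 0.0004 0.0032] shift in aligned axes [0.0019 0.0003 0.0032]
```

View pics/zs10.png

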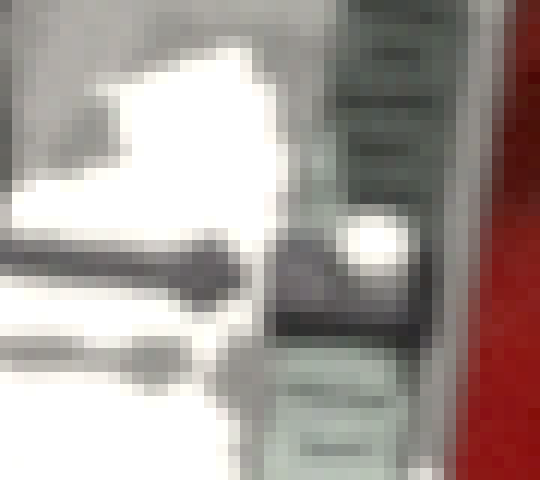

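View pics/zt10.png

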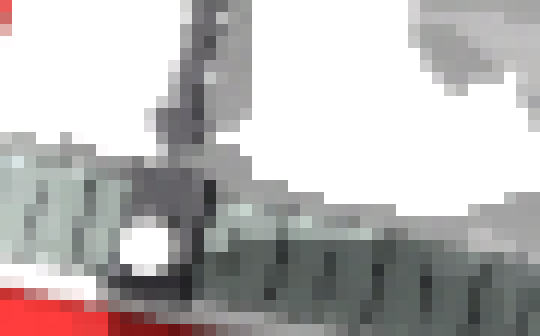

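```bash
python3 -c "
from h import *
a=np.load('pics/side10.npz')['im'];cv2.imwrite('pics/side10b.png',cv2.resize(a[120:310,130:330,::-1],None,fx=3,fy=3,interpolation=cv2.INTER_CUBIC))
s=get_state();print(s['clock'],s['qd'].round(4))
goto(-125,0,72)"
```

```text
11.475 [-0.0007  0.0006  0.0014 -0.0004  0.0009 -0.0019]
t 11.475 jig [-124.9    1.9   75.2] w 0.0128 F jig [10.88  0.41  1.24]
turn deg [-2.42  0.08 -0.03] shift now [0.0019 0.0003 0.0032] shift in aligned axes [0.0019 0.0001 0.0032]
```

View pics/side10b.png

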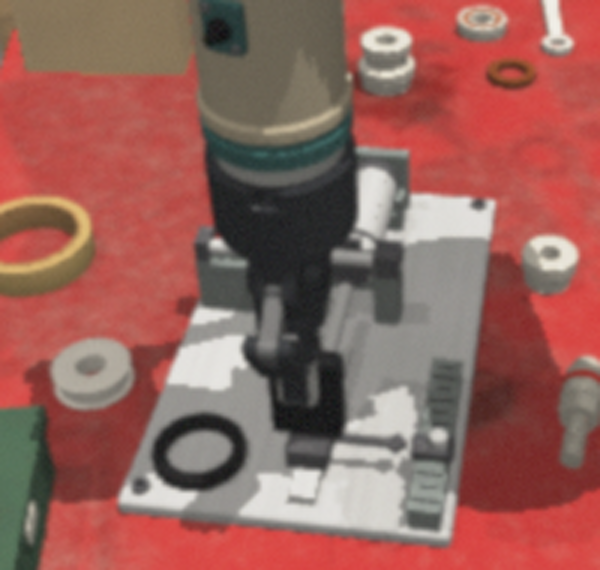

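```bash
python3 -c "
from h import *
for i in range(8): get_image('side')
goto(-125,0,72)
print(sign_off())"
```

```text
t 11.875 jig [-124.7    1.9   75.2] w 0.0132 F jig [10.89  0.27  0.68]
turn deg [-2.42  0.08 -0.04] shift now [0.0019 0.0004 0.0032] shift in aligned axes [0.0019 0.0003 0.0032]
the job is handed in; nothing more can be done
None
```

I slid the bolt home, then gripped the handle and pulled the rod to the mark. I handed the job in at 11.9 s with the handle still gripped; no verdict is reported.

- **Bolt:** I slid it about 40 mm until it met a solid stop. A second push with the fingers shut, up to about 20 N, did not move it further. The 46 mm full-travel figure could only be confirmed through that stop: 40 mm fits a start near 6 mm, the top of the stated range. In the image a small gap, perhaps 5 mm, remained between knob and strap. I took the stop as home.
- **Rod:** The rod's pointer is level with the centre of the rider on the scale bar to about 1 mm in both camera views. The rider's own pointer tip could not be made out, so I assumed it sits at the rider's centre. The fingers moved about 54 mm in the pull direction, against about 55 mm measured beforehand.
- **Hold:** The arm held still for 0.4 s before hand-in, against a pull of about 11 N.
- **Cartridge:** I did not measure its seating directly. It looked in place in the last picture.
- **Loose parts:** In the last picture all of them looked undisturbed. I did not measure their positions.

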